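Spot hardness check of a pattern board

TASK

Take the pen-shaped hardness gauge out of its wooden holder and set the tip of its plunger on the centre of the black cross (not the ring) drawn on the sloping tan pattern board, with the gauge square to the board's surface. Press gently until the spring plunger is about half-way in, never hard, and finish while still holding the gauge there, steady, in the gripper. Leave the tape roll, the weight and the cutter where they lie.

Things in the scene. Friction and masses are not known exactly. Their poses are not given: they have to be found in the camera images.
- gauge_grip (a point): Mid grip band on the axis of a pen-shaped gauge (180 g) upright in its holder. z: from tip to blunt top. Round barrel 24 mm wide from 59 mm below this point to the top, 30 mm above; grip at any yaw. Below it a collar 32 mm wide, 6 mm high, then a nose 18 mm wide ending 105 mm below this point; the plunger stands out 12 mm more.
- gauge_tip (a point): Tip of the gauge's plunger (a 7 mm rounded steel pin), on the gauge's axis, 117 mm below gauge_grip when not pressed. It moves with the plunger. z axis: as that of gauge_grip.
- plunger (a joint): How far the plunger is pushed into the nose, m: 0 fully out, 0.012 fully in against a hard stop. Spring: about 1 N to start moving, about 4 N half-way in (0.006), about 7 N at the stop (500 N/m).
- cross_spot (a point): Centre of the black cross (lines 36 x 3 mm) on the tan board's surface. z: out of the board, square to it; x: up the slope; y: level. The board is stiff, fixed, 220 (up the slope) x 260 mm, sloping 20 degrees: near side low (30 mm over the table), far side 105 mm. The cross is 20 mm above the board's middle, anywhere across; a drawn ring 26 mm wide, of no use, lies lower.
- holder_mouth (a point): Centre of the hole's mouth in the top of the wooden holder, a fixed block 80 x 80 x 75 mm high. Hole 23 mm wide, right through; the gauge's nose hangs in it and its collar rests on the top, so gauge_grip starts 65 mm above this point. Lifting the gauge 60 mm or more straight up frees it.
- tape: Roll of yellow tape lying flat, 64 mm across, 20 mm high, origin at the centre of its underside. Not to be moved.
- weight: Dark steel pattern weight, 52 mm across, 36 mm high with a stub on top, origin at the centre of its underside. Not to be moved.
- cutter: Rotary cutter with a yellow handle lying flat, about 155 mm long along its x axis, 32 mm wide, 17 mm high; origin on the underside of the handle. Not to be moved.
Not all that is in view belongs to the job. Leave any orange look-alike of the part that bears gauge_grip alone.

How it is judged (in metres and radians):
On the way:
1. the gauge is gripped and drawn clear of the holder (z of gauge_tip in the frame of holder_mouth above 0.003 m and contact force between gauge and the fingers above 0.5 N and contact force between gauge and holder below 0.05 N), for 0.1 s.
At the end, for the whole second after the job is handed in: Through the last second the gauge, held in the fingers, stays still with its tip within 7 mm of the centre of the cross, its axis within 8 degrees of square to the board, the plunger pushed in between 2 and 10 mm of its 12 mm and the force on the board between 1 and 9 N (distance between gauge_tip and cross_spot below 0.007 m and angle between the z axis of gauge_grip and the z axis of cross_spot, either way round below 0.14 rad and value of joint plunger between 0.002 and 0.01 m and contact force between gauge and rest between 1 and 9 N and contact force between gauge and the fingers above 1 N and contact force between gauge and holder below 0.05 N and linear speed of gauge below 0.02 m/s); the arm keeps its last pose, push and grip.
It fails at once if the gauge is pressed hard (over 15 N) on the board (contact force between gauge and rest above 15 N).
It fails at once if the tape roll, weight or cutter is moved (over 15 mm) (distance of any of tape, weight, cutter from where it was at the start of the episode above 0.015 m).
It also fails if it takes over 42 s, if anything falls off the work surface, if the arm or the gripper's body presses on something with over 40 N, if the wrist force passes 120 N, or if a joint passes its speed limit or range.

ROBOT

A 6-joint arm with a two-finger parallel gripper is mounted at the origin on the work surface. World frame = base frame: x ahead of the robot, y to its left, z up, the work surface at z = 0. Lengths are in m, angles in degrees, forces in N, time in s.
With the tool pointing down it reaches from about 0.35 to 0.875 m from the base axis. Payload 4.2 kg.
Tool frame: the origin (TCP) lies midway between the tips of the shut fingers; the grasp point (between the pads) lies 19 mm behind it; z points along the fingers, y is the line along which they close (so a half turn about z gives the same grasp; the last joint's range is limited). The gripper opens to 87 mm and grips with 3 to 60 N. Pads are 19 mm wide; open, the fingers measure 117 mm over their backs; the gripper's body (75 mm by 190 mm) begins 51 mm behind the grasp point.
Start: joints at [91.822, 22.042, 0.453, 0, -68.411, -14.817], TCP at [0.141, 0.609, 0.223] pointing down, gripper open.
Joint ranges: [-179.83, 179.83], [-69.29, 118.12], [-61.27, 80.66], [-181.25, 117.63], [-171.15, -9.14], [-177.46, 177.46]. Speed limits (degrees/s): [159.86, 159.86, 180, 180, 180, 180].

INTERFACE

Orientations are given as a 3x3 rotation matrix whose columns are the frame's x, y, z axes.
In Python, from station import r, cams gives the robot as it stands.
- The arm moves only by the tool play_rows, never from a script. Its argument "commands" is text: rows parted by semicolons, each of 6 numbers parted by spaces: the shift along the world's x, y, z normalised to -1 to 1, where 1 is 30 mm, then the turn, a rotation vector about the world's x, y, z normalised to -1 to 1, where 1 is 0.15 rad. A call has 1 to 20 rows; each row shifts and turns the commanded pose from where the row before left it; what a row does not reach is not made up. A row lasts 1/10 s, in which the tool goes at most 50 mm and 8.59 degrees, less where a joint would pass 70% of its speed; a pose out of reach is approached as far as the arm can. A call with a number of a shift or a turn outside -1 to 1 is refused whole. A call with a gripper value outside its range is refused whole. "grip" is the finger opening in mm, from 0 to 87, set as the call begins (left out, the last holds). The fingers move at their own pace and stop on an object; the grip force is fixed at half the most. Time passes only in rows, so rows that do not move let the fingers close. It gives the time, the measured TCP pose, the force, the opening and the grip force at its end, in the units of the state.
- r.sense(): the state, without advancing time (a new reading comes with each control period).
- cams.capture(name): name is "scene" or "side" or "wrist"; returns (picture, depth): 384x512x3 uint8, blue, green, red; 384x512 float32, m along the optical axis (not along the pixel's ray), 0 where there is no reading.
- cams.camera_info(name): a dict with "mtx" (3x3 intrinsics, pixels), "k1" (the pictures are not rectified: a ray, as slopes to the right and down, at radius r is drawn at 1 + k1 r^2 times it, then the intrinsics apply), "R" (3x3) and "t" (3): a world point X has camera coordinates R X + t. Camera axes: x right, y down, z forward; pixel columns grow to the right and rows downward; lengths in m; the calibration is good to about 2 mm. A picture is of the moment at which its call begins: read the wrist's pose just before it. camera_info takes no time and is no camera call; for the wrist camera it gives the pose at the moment of the call.
- r.finish_job(): hands the job in; it is judged then, once.
The state is a dict: "time_s": time; "joints": joint angles; "joint_velocities": joint speeds; "effort": joint torques, N m; "tcp_pos": TCP position; "ee_rot": TCP orientation; "wrist_force": force on the tool from outside, world axes, zero at the start; "moment": the same for the moment, N m; "gripper_width": opening from 0.0 (shut) to 1.0 (fully open); "gripper_force": force on a finger pad.
Only numpy, scipy, OpenCV 4.12 (cv2) and the standard library are available. Lean on these libraries where they do the work, as an engineer would, in place of code of your own. Each camera call takes 0.05 s, during which the arm holds its last target. There are 200 camera calls.

## Working session

There is one attempt and no reset: what is moved stays moved. The work goes in short steps, Python scripts to look and compute and a tool call to move; the robot and the scene stay as the last step left them, time stands still between calls to the robot, and variables do not carry over. Pictures are saved under pics/ and viewed, at most 10 in all, crops included, and the job is handed in when it is done.

Besides the shell and the picture viewer there is one more tool, called after "Emit:" as name(argument=value, ...), one argument or row to a line, values as JSON. play_rows: Moves the arm, as the interface text tells. Scaled input: -1 to 1 covers 30 mm each way for a shift and 0.15 rad each way for a turn. Its arguments: {"type":"object","properties":{"commands":{"type":"string"},"grip":{"type":"number"}},"required":["commands"]}

```bash
mkdir -p pics; cat > h.py <<'E'
import numpy as np, cv2
from station import r, cams
def grab(n):
    i=cams.camera_info(n); p,d=cams.capture(n); return p,d,i
def ray(i,u,v):
    K=i["mtx"]; x=np.array([[[u,v]]],float)
    s=cv2.undistortPoints(x,np.array(K,float),np.array([i["k1"],0,0,0],float))[0,0]
    R=np.array(i["R"]);t=np.array(i["t"])
    return -R.T@t, R.T@np.array([s[0],s[1],1.0])
def at(i,u,v,d):
    o,w=ray(i,u,v); return o+w*d
def onz(i,u,v,z):
    o,w=ray(i,u,v); return o+w*(z-o[2])/w[2]
E
python3 - <<'E'
from h import *
import pickle
D={}
for n in ("scene","side","wrist"):
    D[n]=grab(n)
pickle.dump(D,open("d0.pkl","wb"))
cv2.imwrite("pics/a.png",np.hstack([D["scene"][0],D["side"][0]])[:, :] if 0 else cv2.resize(np.hstack([D["scene"][0],D["side"][0]]),(800,300)))
cv2.imwrite("pics/scene.png",D["scene"][0]);cv2.imwrite("pics/side.png",D["side"][0])
print(r.sense())
E
```

```text
{'time_s': 0.15, 'joints': array([ 9.18216634e+01,  2.20813142e+01,  3.98998820e-01, -1.92377896e-02,
       -6.84120333e+01, -1.48157349e+01]), 'joint_velocities': array([ 0.07997738, -0.25659192,  0.22704526,  0.14251883, -0.03756943,
        0.07622341]), 'effort': array([ 1.12479673e-03, -3.91051340e+01,  1.87588871e+01,  4.22218099e+00,
        1.24463247e-02, -1.42765298e-04]), 'tcp_pos': array([0.14042991, 0.60856179, 0.22171567]), 'ee_rot': array([[ 9.74365509e-01, -2.24970638e-01, -2.59706883e-04],
       [-2.24970756e-01, -9.74364109e-01, -1.65576750e-03],
       [ 1.19450006e-04,  1.67174920e-03, -9.99998595e-01]]), 'wrist_force': array([-0.36273051, -0.02992096,  0.82479359]), 'moment': array([-0.01902335, -0.01419495,  0.01650078]), 'gripper_force': 0.0, 'gripper_width': 0.999766299416213}
```

View pics/scene.png

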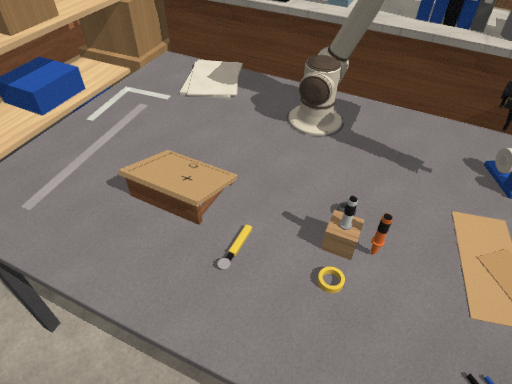

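View pics/side.png

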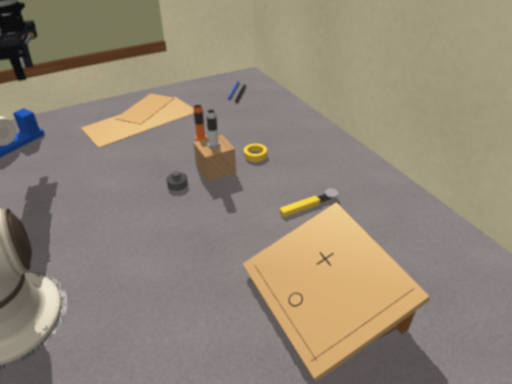

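The scene view shows the cross at about (187,178), the gauge top at (351,200) and the holder at (343,232). In the side view the cross is at (325,259), the gauge top at (211,113) and the orange look-alike at (199,120). Next I refine these.

```bash
python3 - <<'E'
from h import *
import pickle
D=pickle.load(open("d0.pkl","rb"))
def tri(a,b):
    A=np.zeros((3,3));y=np.zeros(3);rs=[]
    for n,p in (("scene",a),("side",b)):
        o,w=ray(D[n][2],*p);w=w/np.linalg.norm(w);P=np.eye(3)-np.outer(w,w);A+=P;y+=P@o;rs.append((o,P))
    x=np.linalg.solve(A,y);return x,[np.linalg.norm(P@(x-o)) for o,P in rs]
# cross centroid from dark pixels
c={}
for n,(u,v),h in (("scene",(187,178),9),("side",(325,259),13)):
    g=cv2.cvtColor(D[n][0],cv2.COLOR_BGR2GRAY).astype(float)[v-h:v+h+1,u-h:u+h+1]
    w=np.clip(np.median(g)-25-g,0,None);yy,xx=np.mgrid[-h:h+1,-h:h+1]
    c[n]=(u+(w*xx).sum()/w.sum(),v+(w*yy).sum()/w.sum())
print("cross",c,tri(c["scene"],c["side"]))
for n,(u,v) in c.items(): print(n,at(D[n][2],u,v,D[n][1][int(round(v)),int(round(u))]))
# board plane from side depth, tan region
for n in ("side","scene"):
    p,d,i=D[n];hsv=cv2.cvtColor(p,cv2.COLOR_BGR2HSV)
    u0,v0=map(int,c[n]);m=np.zeros(d.shape,np.uint8);hh=40 if n=="side" else 14
    P=[at(i,u,v,d[v,u]) for v in range(v0-hh,v0+hh,3) for u in range(u0-hh,u0+hh,3) if d[v,u]>0]
    P=np.array(P);q=P.mean(0);nn=np.linalg.svd(P-q)[2][2];nn*=np.sign(nn[2])
    for _ in range(3):
        k=abs((P-q)@nn)<.006;q=P[k].mean(0);nn=np.linalg.svd(P[k]-q)[2][2];nn*=np.sign(nn[2])
    print(n,"normal",nn,"tilt",np.degrees(np.arccos(nn[2])),k.sum(),len(P),"q",q)
for n,(a,b,x,y) in (("scene",(300,170,410,300)),("side",(150,85,280,200))):
    cv2.imwrite(f"pics/c_{n}.png",cv2.resize(D[n][0][b:y,a:x],None,fx=5,fy=4.5,interpolation=cv2.INTER_CUBIC) if n=="scene" else cv2.resize(D[n][0][b:y,a:x],None,fx=5,fy=5,interpolation=cv2.INTER_CUBIC))
print("gauge",tri((352,199),(211,112)),"holder top guess",tri((346,228),(213,146)))
for n,u,v in (("scene",350,208),("side",212,122)): print(at(D[n][2],u,v,D[n][1][v,u]))
E
```

```text
cross {'scene': (np.float64(186.52710495963092), np.float64(177.73010380622839)), 'side': (np.float64(324.5905127310778), np.float64(258.635507499128))} (array([ 0.54961269, -0.20260239,  0.07424931]), [np.float64(0.0022365529013492337), np.float64(0.002236552901349178)])
scene [ 0.54678496 -0.20202694  0.07297383]
side [ 0.55133909 -0.20398995  0.07372784]
side normal [-0.33925131  0.00916856  0.9406511 ] tilt 19.838811370906104 682 725 q [ 0.55029566 -0.20252873  0.07361009]
scene normal [-0.33993662  0.01216317  0.94036969] tilt 19.886266469464946 100 100 q [ 0.54116352 -0.2090084   0.07174889]
gauge (array([0.52539712, 0.24647868, 0.17001372]), [np.float64(0.0018643280767046938), np.float64(0.001864328076704614)]) holder top guess (array([0.52634001, 0.25288912, 0.07004467]), [np.float64(0.0007525597492896102), np.float64(0.0007525597492895158)])
[0.53170033 0.24928135 0.14838297]
[0.52331737 0.23568927 0.14738224]
```

View pics/c_scene.png

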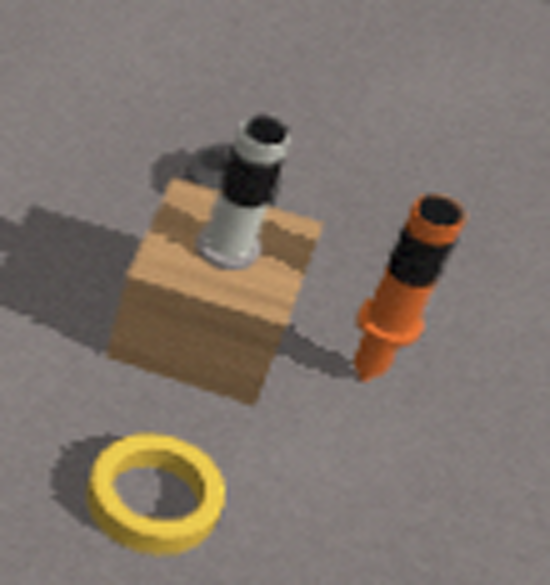

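View pics/c_side.png

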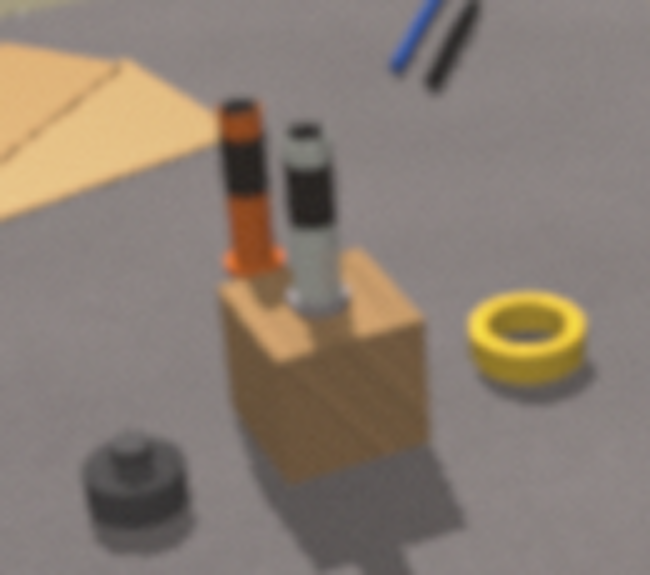

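```bash
python3 - <<'E'
from h import *
import pickle
D=pickle.load(open("d0.pkl","rb"))
S,T=D["scene"][2],D["side"][2]
print("gauge top",onz(S,353.4,198.9,.17),onz(T,211,111.2,.17))
print("collar",onz(S,300+230/5,170+250/4.5,.078),onz(T,150+318/5,85+299/5,.078))
print("orange base",onz(S,373,254,0),[ (z,onz(S,388.2,216.9,z),onz(T,197.8,106.4,z)) for z in (.1,.13,.15)])
print("weight",onz(T,150+130/5,85+440/5,.045),"tape",onz(S,331.5,279,.01))
E
```

```text
gauge top [0.52135479 0.25030144 0.17      ] [0.52737193 0.24732858 0.17      ]
collar [0.52488605 0.25156682 0.078     ] [0.5256495  0.24421104 0.078     ]
orange base [0.51776677 0.33738574 0.        ] [(0.1, array([0.47125188, 0.34092889, 0.1       ]), array([0.55431915, 0.42329693, 0.1       ])), (0.13, array([0.50150705, 0.33845781, 0.13      ]), array([0.53483609, 0.36485463, 0.13      ])), (0.15, array([0.52167717, 0.33681042, 0.15      ]), array([0.52184739, 0.32589309, 0.15      ]))]
weight [0.41341993 0.21868735 0.045     ] tape [0.64279957 0.26119906 0.01      ]
```

Emit:
play_rows(
  commands="0.8 -0.75 0.15 0 0 0;0.8 -0.75 0.15 0 0 0;0.8 -0.75 0.15 0 0 0;0.8 -0.75 0.15 0 0 0;0.8 -0.75 0.15 0 0 0;0.8 -0.75 0.15 0 0 0;0.8 -0.75 0.15 0 0 0;0.8 -0.75 0.15 0 0 0;0.8 -0.75 0.15 0 0 0;0.8 -0.75 0.15 0 0 0;0.8 -0.75 0.15 0 0 0;0.8 -0.75 0.15 0 0 0;0.8 -0.75 0.15 0 0 0;0.8 -0.75 0.15 0 0 0;0.8 -0.75 0.15 0 0 0;0.8 -0.75 0.15 0 0 0;0 0 0 0 0 0;0 0 0 0 0 0",
  grip=60,
)

```text
time_s: 1.95
tcp_pos: [0.5246, 0.2484, 0.294]
ee_rot: [[0.974, -0.226, -0.001], [-0.226, -0.974, -0.0], [-0.001, 0.001, -1.0]]
wrist_force: [0.4, -0.1, -0.6]
gripper_width: 0.691
gripper_force: 0.0
```

```bash
python3 - <<'E'
from h import *
import pickle
p,d,i=grab("wrist");pickle.dump((p,d,i),open("d1.pkl","wb"))
cv2.imwrite("pics/w1.png",p);s=r.sense();print(s["time_s"],s["tcp_pos"],s["ee_rot"],s["joints"])
E
```

```text
2.0 [0.52412923 0.24891269 0.29401183] [[ 9.74284807e-01 -2.25317588e-01 -1.04862428e-03]
 [-2.25317983e-01 -9.74285242e-01 -2.72725049e-04]
 [-9.60209411e-04  5.01985780e-04 -9.99999413e-01]] [ 4.13742764e+01  1.53539901e+01  9.69598622e-01 -2.88852657e-02
 -7.56710245e+01  3.56113162e+01]
```

View pics/w1.png

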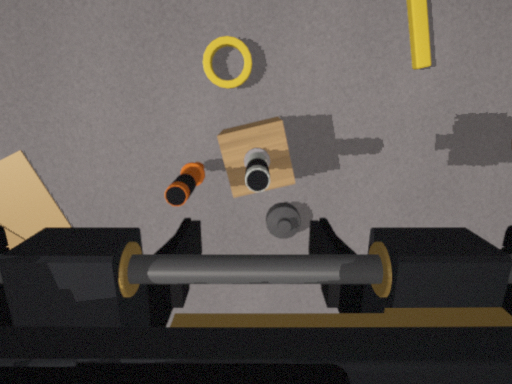

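The wrist view shows the gauge's black top at (257,180), the orange look-alike at (178,195) and the weight at (284,220).

```bash
python3 - <<'E'
from h import *
import pickle
p,d,i=pickle.load(open("d1.pkl","rb"))
h=cv2.cvtColor(p,cv2.COLOR_BGR2GRAY);m=(h<45).astype(np.uint8);m[:,:235]=0;m[:,280:]=0;m[:160]=0;m[200:]=0
n,l,s,c=cv2.connectedComponentsWithStats(m);k=1+np.argmax(s[1:,4]);print(s[k],c[k],onz(i,*c[k],.17),d[int(c[k][1]),int(c[k][0])])
print(at(i,*c[k],d[int(c[k][1]),int(c[k][0])]))
E
```

```text
[248 171  19  19 284] [257.08802817 179.92253521] [0.52388583 0.24561013 0.17      ] 0.2948236
[0.52420431 0.24554617 0.17121834]
```

Emit:
play_rows(
  commands="0 -0.09 -0.6 0 0 0;0 0 -0.6 0 0 0;0 0 -0.6 0 0 0;0 0 -0.6 0 0 0;0 0 -0.6 0 0 0;0 0 -0.6 0 0 0;0 0 -0.6 0 0 0;0 0 -0.6 0 0 0;0 0 -0.6 0 0 0;0 0 -0.3 0 0 0;0 0 0 0 0 0",
)

```text
time_s: 3.1
tcp_pos: [0.5232, 0.2464, 0.1223]
ee_rot: [[0.975, -0.224, -0.003], [-0.224, -0.975, -0.002], [-0.002, 0.002, -1.0]]
wrist_force: [1.4, -0.2, -0.5]
gripper_width: 0.691
gripper_force: 0.0
```

Emit:
play_rows(
  commands="0 0 0 0 0 0;0 0 0 0 0 0;0 0 0 0 0 0;0 0 0 0 0 0;0 0 0 0 0 0;0 0 0 0 0 0;0 0 0 0 0 0;0 0 0 0 0 0",
  grip=0,
)

```text
time_s: 3.9
tcp_pos: [0.5246, 0.2462, 0.1238]
ee_rot: [[0.974, -0.225, 0.0], [-0.225, -0.974, -0.0], [0.0, 0.0, -1.0]]
wrist_force: [-0.3, -0.6, 1.4]
gripper_width: 0.27
gripper_force: 30.0
```

Emit:
play_rows(
  commands="0 0 0.3 0 0 0;0 0 0.6 0 0 0;0 0 0.6 0 0 0;0 0 0.6 0 0 0;0 0 0.6 0 0 0;0 0 0.6 0 0 0;0 0 0.6 0 0 0;0 0 0.6 0 0 0;0 0 0.3 0 0 0;0 0 0 0 0 0",
)

```text
time_s: 4.9
tcp_pos: [0.5249, 0.2466, 0.2688]
ee_rot: [[0.974, -0.225, 0.002], [-0.225, -0.974, 0.002], [0.002, -0.002, -1.0]]
wrist_force: [-0.2, -0.2, -2.6]
gripper_width: 0.267
gripper_force: 30.0
```

Emit:
play_rows(
  commands="0 -0.4 0 0 0 0;-0.04 -0.9 0 0 -0.15 0;-0.04 -0.9 0 0 -0.15 0;-0.04 -0.9 0 0 -0.15 0;-0.04 -0.9 0 0 -0.15 0;-0.04 -0.9 0 0 -0.15 0;-0.04 -0.9 0 0 -0.15 0;-0.04 -0.9 0 0 -0.15 0;-0.04 -0.9 0 0 -0.15 0;-0.04 -0.9 0 0 -0.15 0;-0.04 -0.9 0 0 -0.15 0;-0.04 -0.9 0 0 -0.15 0;-0.04 -0.9 0 0 -0.15 0;-0.04 -0.9 0 0 -0.15 0;-0.04 -0.9 0 0 -0.15 0;-0.04 -0.9 0 0 -0.15 0;0 -0.6 0 0 -0.08 0;0 -0.4 0 0 0 0;0 0 0 0 0 0;0 0 0 0 0 0",
)

```text
time_s: 6.9
tcp_pos: [0.5053, -0.201, 0.2662]
ee_rot: [[0.916, -0.213, 0.34], [-0.226, -0.974, 0.0], [0.331, -0.077, -0.941]]
wrist_force: [0.3, -0.1, -2.1]
gripper_width: 0.267
gripper_force: 30.0
```

```bash
python3 - <<'E'
from h import *
s=r.sense();print(s["time_s"],s["tcp_pos"],s["ee_rot"],s["joints"],s["wrist_force"],s["gripper_width"])
P={n:grab(n) for n in("side","wrist")}
import pickle;pickle.dump(P,open("d2.pkl","wb"))
a=P["side"][0][130:380,200:450]
cv2.imwrite("pics/m2.png",np.hstack([cv2.resize(a,(400,400)),cv2.resize(P["wrist"][0],(400,300),).copy() if 0 else cv2.copyMakeBorder(cv2.resize(P["wrist"][0],(400,300)),0,100,0,0,0)]))
E
```

```text
6.9 [ 0.50525698 -0.20103468  0.26620347] [[ 9.16182526e-01 -2.12664182e-01  3.39681506e-01]
 [-2.26145954e-01 -9.74093423e-01  1.06543563e-04]
 [ 3.30858863e-01 -7.69152118e-02 -9.40540516e-01]] [ -5.78248991   3.38047865 -19.38398139  -2.668695   -47.50281681
  84.17409647] [ 0.31969411 -0.10027753 -2.08821226] 0.26728446747206913
```

View pics/m2.png

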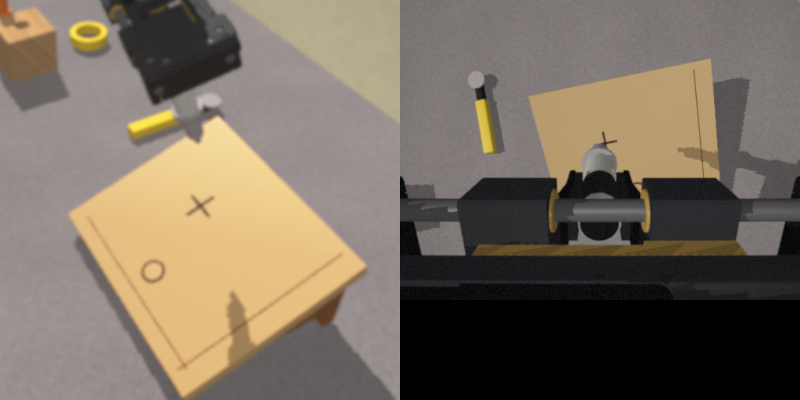

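The gauge is held tilted, square to the board by eye. The cross shows in the side crop at (200,206) and in the wrist half at (606,143), partly hidden. I check the cross with the wrist camera and the gauge's tilt with the side camera.

```bash
python3 - <<'E'
from h import *
import pickle
P=pickle.load(open("d2.pkl","rb"))
a=cv2.resize(P["wrist"][0][160:235,220:300],None,fx=5,fy=5,interpolation=cv2.INTER_CUBIC)
b=cv2.resize(P["side"][0][170:270,270:380],None,fx=3.6,fy=3.75,interpolation=cv2.INTER_CUBIC)
cv2.imwrite("pics/m3.png",np.hstack([a,b]))
i=P["wrist"][2]
print([i["R"],i["t"]])
for X in ([.55,-.203,.0743],[.547,-.202,.073],[.5513,-.204,.0737]):
    c=cv2.projectPoints(np.array([X]),cv2.Rodrigues(np.array(i["R"]))[0],np.array(i["t"]),np.array(i["mtx"]),np.array([i["k1"],0,0,0.]))[0].ravel();print(c,(c-[220,160])*5)
E
```

```text
[array([[-0.21284173, -0.97409461, -0.07640735],
       [-0.97417796,  0.21758774, -0.06027331],
       [ 0.07533721,  0.06160568, -0.99525326]]), array([-0.06822083,  0.58083038,  0.41627235])]
[260.63906898 182.86024087] [203.19534488 114.30120434]
[260.42017049 185.612448  ] [202.10085244 128.06224   ]
[261.26343301 181.62998568] [206.31716503 108.14992841]
```

View pics/m3.png

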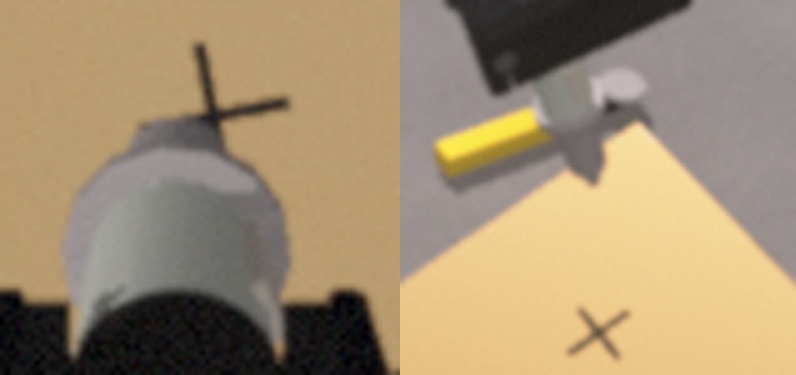

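Crop: the cross centre is at (213,117) in the wrist half, within 2 px of the prediction. In the side half the plunger tip is at (596,181) and the cross at (598,333).

```bash
python3 - <<'E'
from h import *
import pickle
P=pickle.load(open("d2.pkl","rb"))
s=r.sense();tcp=s["tcp_pos"];tz=s["ee_rot"][:,2]
tip=tcp+.1008*tz;print("tip pred",tip)
o,w=ray(P["side"][2],270+196.5/3.6,170+181/3.75)
w/=np.linalg.norm(w);q=o+w*((tip-o)@w);print("ray miss (side)",q-tip, "view dir",w)
p,d,i=P["wrist"];n=np.array([-.34,0,.94]);c0=np.array([.55,-.203,.0743])
o,w=ray(i,262.6,183.4);cw=o+w*((c0-o)@n)/(w@n)
o,w=ray(P["side"][2],324.59,258.64);cs=o+w*((c0-o)@n)/(w@n);print("cross wrist",cw,"side",cs)
c=(cw+cs)/2;print(c)
print("to +20mm:",(c+20e-3*n-tip)/.03)
E
```

```text
tip pred [ 0.54020612 -0.20034906  0.17203584]
ray miss (side) [ 0.00207789 -0.00112583  0.00051301] view dir [ 0.47786934  0.58227666 -0.65771938]
cross wrist [ 0.54891074 -0.20509067  0.07390601] side [ 0.55080303 -0.20462197  0.07459046]
[ 0.54985689 -0.20485632  0.07424824]
to +20mm: [ 0.0950255  -0.15024199 -2.63292   ]
```

Emit:
play_rows(
  commands="0.03 -0.03 -0.4 0 0 0;0.03 -0.03 -0.6 0 0 0;0.03 -0.03 -0.6 0 0 0;0.02 -0.03 -0.6 0 0 0;0.02 0 -0.4 0 0 0;0 0 -0.19 0 0 0;0 0 0 0 0 0;0 0 0 0 0 0;0 0 0 0 0 0",
)

```text
time_s: 7.9
tcp_pos: [0.511, -0.2043, 0.1848]
ee_rot: [[0.915, -0.211, 0.344], [-0.224, -0.974, -0.0], [0.335, -0.077, -0.939]]
wrist_force: [0.1, -0.8, -2.4]
gripper_width: 0.268
gripper_force: 30.0
```

```bash
python3 - <<'E'
from h import *
P={n:grab(n) for n in("side","scene")}
s=r.sense();tip=s["tcp_pos"]+.1008*s["ee_rot"][:,2];print(s["time_s"],tip,s["ee_rot"][:,2],s["wrist_force"])
c=np.array([.5499,-.2049,.0743]);print("to go mm",(c-tip)*1e3)
for n,X in P.items():
    i=X[2]
    for Y in (tip,c):print(n,cv2.projectPoints(np.array([Y]),cv2.Rodrigues(np.array(i["R"]))[0],np.array(i["t"]),np.array(i["mtx"]),np.array([i["k1"],0,0,0.]))[0].ravel())
cv2.imwrite("pics/m4.png",np.hstack([cv2.resize(P["side"][0][220:280,290:355],(400,369),interpolation=cv2.INTER_CUBIC),cv2.resize(P["scene"][0][145:195,160:214],(400,369),interpolation=cv2.INTER_CUBIC)]))
E
```

```text
8.0 [ 0.54544027 -0.20434079  0.08995715] [ 3.43822610e-01 -1.63964464e-04 -9.39034603e-01] [ 0.04452502  0.70747118 -2.51075637]
to go mm [  4.45973324  -0.55921388 -15.65714505]
side [322.78826161 253.64110454]
side [324.24962362 259.03109147]
scene [185.39016324 172.71682613]
scene [185.0002945  177.75361276]
```

View pics/m4.png

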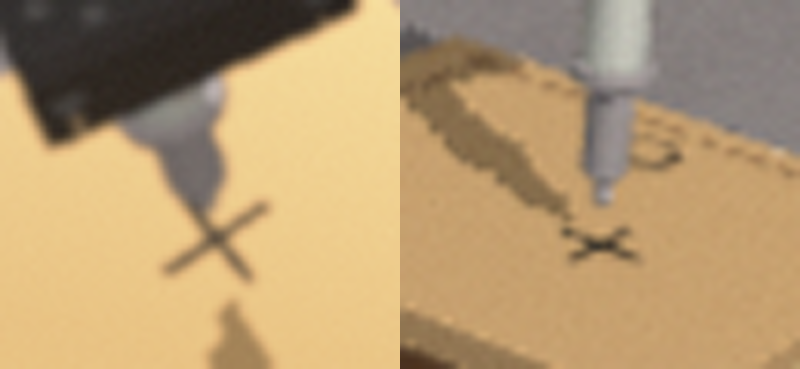

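Side: the tip is at (204,211) and the cross at (215,238). Scene: the tip is at (603,205) and the cross at (601,243). Both agree with the prediction to about 1 mm, so I creep down.

Emit:
play_rows(
  commands="0.03 -0.01 -0.1 0 0 0;0.03 0 -0.1 0 0 0;0.03 0 -0.1 0 0 0;0.02 0 -0.1 0 0 0;0 0 0 0 0 0;0 0 0 0 0 0;0 0 0 0 0 0",
)

```text
time_s: 8.7
tcp_pos: [0.5138, -0.2047, 0.1719]
ee_rot: [[0.915, -0.211, 0.343], [-0.225, -0.974, -0.0], [0.334, -0.077, -0.939]]
wrist_force: [0.0, -0.6, -1.9]
gripper_width: 0.266
gripper_force: 30.0
```

Emit:
play_rows(
  commands="0.02 0 -0.06 0 0 0;0.02 0 -0.06 0 0 0;0.01 0 -0.03 0 0 0;0 0 0 0 0 0;0 0 0 0 0 0;0 0 0 0 0 0;0 0 0 0 0 0",
)

```text
time_s: 9.4
tcp_pos: [0.5152, -0.2046, 0.1674]
ee_rot: [[0.915, -0.211, 0.343], [-0.225, -0.974, -0.0], [0.334, -0.077, -0.94]]
wrist_force: [0.2, 0.5, -1.8]
gripper_width: 0.267
gripper_force: 30.0
```

Emit:
play_rows(
  commands="0.01 0 -0.03 0 0 0;0.01 0 -0.03 0 0 0;0 0 0 0 0 0;0 0 0 0 0 0;0 0 0 0 0 0",
)

```text
time_s: 9.9
tcp_pos: [0.5159, -0.2046, 0.1656]
ee_rot: [[0.915, -0.211, 0.343], [-0.225, -0.974, -0.0], [0.334, -0.077, -0.939]]
wrist_force: [0.2, 0.0, -0.3]
gripper_width: 0.27
gripper_force: 30.0
```

Emit:
play_rows(
  commands="0.01 0 -0.03 0 0 0;0.01 0 -0.03 0 0 0;0 0 0 0 0 0;0 0 0 0 0 0;0 0 0 0 0 0",
)

```text
time_s: 10.4
tcp_pos: [0.5165, -0.2046, 0.1639]
ee_rot: [[0.915, -0.211, 0.343], [-0.225, -0.974, -0.0], [0.334, -0.077, -0.939]]
wrist_force: [-0.1, 0.2, 1.0]
gripper_width: 0.272
gripper_force: 30.0
```

```bash
python3 - <<'E'
from h import *
F=[];T=[]
for k in range(8):
    cams.capture("side");s=r.sense();F.append(s["wrist_force"]);T.append(s["tcp_pos"])
n=-s["ee_rot"][:,2];F=np.array(F);print(F.mean(0),(F@n),F.mean(0)@n,np.mean(T,0),np.mean(T,0)-.1008*n)
E
```

```text
[-1.0168268   0.20547999  0.62604519] [1.14739654 0.33583476 2.00743969 1.54408683 0.28892328 0.55970896
 1.04889847 0.55973877] 0.9365034131804626 [ 0.51647123 -0.2046351   0.1638209 ] [ 0.55100221 -0.20463756  0.06912005]
```

Emit:
play_rows(
  commands="0.01 0 -0.025 0 0 0;0.01 0 -0.025 0 0 0;0 0 0 0 0 0;0 0 0 0 0 0;0 0 0 0 0 0;0 0 0 0 0 0;0 0 0 0 0 0",
)

```text
time_s: 11.5
tcp_pos: [0.517, -0.2046, 0.1623]
ee_rot: [[0.915, -0.211, 0.343], [-0.225, -0.974, -0.0], [0.334, -0.077, -0.94]]
wrist_force: [-1.6, -0.6, 0.4]
gripper_width: 0.269
gripper_force: 30.0
```

```bash
python3 - <<'E'
from h import *
F=[];T=[]
for k in range(12):
    P=cams.capture("side")[0];s=r.sense();F.append(s["wrist_force"]);T.append(s["tcp_pos"])
S=cams.capture("scene")[0]
n=-s["ee_rot"][:,2];F=np.array(F);print(F.mean(0),F.mean(0)@n,np.mean(T,0)-.1008*n,s["time_s"])
cv2.imwrite("pics/m5.png",np.hstack([cv2.resize(P[220:280,290:355],(400,369),interpolation=cv2.INTER_CUBIC),cv2.resize(S[145:195,160:214],(400,369),interpolation=cv2.INTER_CUBIC)]))
E
```

```text
[-1.55662578 -0.18999881  1.29165393] 1.7465874832639865 [ 0.55154369 -0.20463175  0.06756558] 12.1
```

View pics/m5.png

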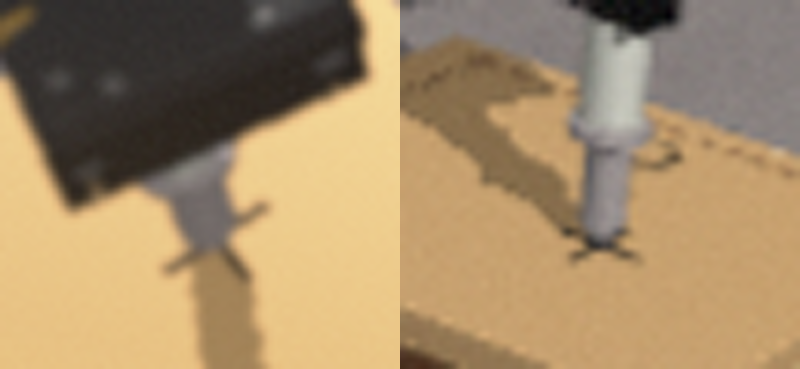

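The nose stands over the cross in both views: side (208,245) with the cross at (215,238), scene (603,240). The push is about 3.8 N, about half-way in, so I hand in.

```bash
python3 -c "
from station import r
print(r.finish_job())"
```

```text
the job is handed in; nothing more can be done
None
```

I handed the job in with the gauge held still on the cross, its tip within about 1–2 mm of the centre and its axis within about 1° of square, pressing about 3.8 N with the plunger roughly half-way in; these are my estimates from the cameras and wrist force, as no verdict came back.

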